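# Load the reference pin and hold the enabling lever level

### The arm

A 6-joint arm with a two-finger parallel gripper is mounted at the origin on the work surface. World frame = base frame: x ahead of the robot, y to its left, z up, the work surface at z = 0. Lengths are in m, angles in rad, forces in N, time in s.
With the tool pointing down it reaches from about 0.4 to 0.825 m from the base axis. Payload 7 kg.
Tool frame: the origin (TCP) lies on the centre line of the jaws, within the pads' length; the fingertips stand 22 mm ahead of it and the grasp point (between the pads) lies 3 mm ahead of it; z points along the fingers, y is the line along which they close (so a half turn about z gives the same grasp; the last joint's range is limited). The gripper opens to 88 mm and grips with 3 to 60 N. Pads are 19 mm wide; open, the fingers measure 130 mm over their backs; the gripper's body (78 mm by 193 mm) begins 47 mm behind the grasp point.
Start: joints at [-1.023, 0.359, 0.012, 0, -1.224, -0.288], TCP at [0.173, -0.652, 0.249] pointing down, gripper open.
Joint ranges: [-3.07, 3.07], [-1.43, 2.12], [-1.02, 1.25], [-3.03, 1.67], [-3.05, -0], [-3.03, 3.03]. Speed limits (rad/s): [2.39, 2.39, 3.01, 3.14, 3.14, 3.14].

### API

Orientations are given as [roll, pitch, yaw] about the fixed x, y, z axes, in that order (R = Rz(yaw) Ry(pitch) Rx(roll)).
In Python, from station import arm gives the robot as it stands.
- The arm moves only by the tool arm_command, never from a script. Its argument "series" is one flat list of numbers, 7 for each row, row after row: the turn, a rotation vector about the tool's x, y, z each as a share of 90 degrees, from -1 to 1, then the shift along the tool's x, y, z each as a share of 0.1 m, from -1 to 1, then the opening, from 0 (shut) to 1 (fully open). A call has 1 to 8 rows; each row is the pose to reach, as a shift and turn from the pose commanded when the call began, along the tool's axes at that moment; what a row does not reach only later rows make up. A row lasts 1/8 s, in which the tool goes at most 62.5 mm and 10.7 degrees, less where a joint would pass 70% of its speed; a pose out of reach is approached as far as the arm can. A call with a number of a shift or a turn outside -1 to 1 is refused whole. A call with a gripper value outside its range is refused whole. The fingers move at their own pace and stop on an object; "force" is the grip in N (left out, the last holds). Time passes only in rows, so rows that repeat a pose let the fingers close. It gives the time, the measured TCP pose, the force, the opening and the grip force at its end, in the units of the state.
- arm.get_state(): the state, without advancing time (a new reading comes with each control period).
- arm.grab_frame(name): name is "scene" or "top"; returns the picture (400x640x3 uint8, blue, green, red); there is no depth.
- arm.camera_model(name): a dict with "fovy" (degrees; the focal length in pixels is half the picture's height over the tangent of half this angle, whatever the lens; pixels are square), "cx", "cy" (the principal point, pixels), "pose" (4x4, takes a point from camera to world coordinates). Camera axes: x right, y down, z forward; pixel columns grow to the right and rows downward; lengths in m; the calibration is good to about 2 mm. A picture is of the moment at which its call begins. camera_model takes no time and is no camera call.
- arm.job_done(): hands the job in; it is judged then, once.
The state is a dict: "t": time; "q": joint angles; "qd": joint speeds; "joint_efforts": joint torques, N m; "eef_pos": TCP position; "ee_rot": TCP orientation; "force": force on the tool from outside, world axes, zero at the start; "moment": the same for the moment, N m; "width": finger opening in m; "gripper_force": force on a finger pad.
Only numpy, scipy, OpenCV 4.12 (cv2) and the standard library are available. Lean on these libraries where they do the work, as an engineer would, in place of code of your own. Each camera call takes 0.05 s, during which the arm holds its last target. There are 200 camera calls.

### The job

Take the stepped reference pin out of its sloping cradle and lower it (do not drop it) slim end down into the holder cup on the scanner stage, upright and fully home with its collar on the cup's rim, and let go of it. Only then press the sprung enabling lever on the switch box down with the gripper until its arm is level, and keep it there: the program finishes while still holding the lever level, the scan runs only so. Never press the lever right down (that trips the stop), and leave the magnifier, oil bottle and tray alone.

Things in the scene. Friction and masses are not known exactly. Their poses are not given: they have to be found in the camera images.
- pin: Loose stepped pin, 121 mm long, 140 g. Origin: centre of its foot; +z runs along it to the handle. From the foot: shank 16 mm diameter to 55 mm, collar 32 mm diameter to 59 mm, dark handle 20 mm diameter to 121 mm. Starts in the sloping cradle, leaning 34 degrees from vertical, handle up, roughly towards the robot; collar and handle are clear. Pull it out along its own axis, handle first.
- pin_grip (a point): Point on the pin's axis at the middle of the handle, 92 mm from the foot. Axes as the pin.
- cradle: Fixed aluminium cradle: base 120 x 80 x 8 mm with a sloping open channel 32 mm wide that holds the pin's shank up to 50 mm from its foot; nothing higher than 75 mm. Origin: centre of the base's underside; the pin leans to its -x side, foot 30 mm to its +x side and 24 mm up.
- stage: Fixed white scanner stage: base 150 x 150 x 14 mm, origin at the centre of its underside, z up; on it a flat disc (top 20 mm high) with the holder cup upright in its middle, and on its +x side a white sensor block 60 mm high, 70 mm wide, from 75 to 120 mm from the cup's axis.
- cup_rim (a point): Centre of the mouth of the steel holder cup, 82 mm above the table. Cup outside 36 mm (rim 40 mm) diameter, 62 mm tall; bore 22 mm diameter flaring to 26 mm at the rim, 57 mm deep. Fully home, the pin's collar rests on the rim and its foot is 55 mm below this point.
- switch: Fixed grey switch box 150 x 90 x 35 mm, origin at the centre of its underside, z up. Two cheeks near its +x end, up to 85 mm high, carry the lever's hinge axis (along y) at x = +55 mm, z = 70 mm. The lever points to the box's -x side, roughly towards the robot.
- lever (a joint): Angle of the enabling lever, rad; grows as it is pressed down. 0: released, sloping 0.30 rad (17 degrees) up towards its free end; 0.30: level; 0.60: right down (past 0.50 trips the stop). A spring pushes it back up: pressed on the pad it takes about 3 N at 0, 6 N when level, 9 N at the stop.
- lever_pad (a point): Centre of the top face of the black pad at the lever's free end, 95 mm from the hinge axis along the lever. Pad 46 mm (along the lever) x 44 x 12 mm. When the lever is level this point is 78 mm above the table, 40 mm to the -x side of the box's origin; released it is about 106 mm above the table.
- loupe: Bystander: black cylindrical magnifier, 34 mm diameter, 36 mm tall, origin centre of underside. Leave alone.
- oil: Bystander: small white oil bottle, 40 mm diameter, 95 mm tall, origin centre of underside. Leave alone.
- tray: Bystander: blue plastic tray 90 x 120 x 30 mm, origin centre of underside. Leave alone.
Not all that is in view belongs to the job. Leave any blue look-alike of the pin alone. Leave any orange look-alike of the stage alone.

How it is judged:
By the outcome, as a careful person would: the job done as asked, in the order asked, and still so for the second after the job is handed in, while the arm keeps its last pose, push and grip.
It also fails if it takes over 58 s, if anything falls off the work surface, if the arm or the gripper's body presses on something with over 40 N, if the wrist force passes 120 N, or if a joint passes its speed limit or range.

## Working session

There is one attempt and no reset: what is moved stays moved. The work goes in short steps, Python scripts to look and compute and a tool call to move; the robot and the scene stay as the last step left them, time stands still between calls to the robot, and variables do not carry over. Pictures are saved under pics/ and viewed, at most 10 in all, crops included, and the job is handed in when it is done.

Besides the shell and the picture viewer there is one more tool, called as name(argument=value, ...) on one line, values as JSON. arm_command: Moves the arm, as the interface text tells. Its arguments: {"type":"object","properties":{"series":{"type":"array"},"force":{"type":"number"}},"required":["series"]}

```bash
ls; mkdir -p pics; python3 - <<'E'
from station import arm
import cv2,numpy as np
np.set_printoptions(precision=4,suppress=True)
for n in("scene","top"):
    cv2.imwrite(f"pics/{n}0.png",arm.grab_frame(n)); m=arm.camera_model(n); print(n,m["fovy"],m["cx"],m["cy"],[k for k in m]);print(np.array(m["pose"]))
s=arm.get_state();print(s)
E
```

```text
pics
scene 48.59959318508519 306.2100912490382 199.5377666781828 ['fovy', 'cx', 'cy', 'pose']
[[ 0.123   0.8042 -0.5814  1.1811]
 [ 0.9924 -0.1051  0.0646  0.0692]
 [-0.0092 -0.5849 -0.811   0.9345]
 [ 0.      0.      0.      1.    ]]
top 48.62910984311696 312.00706263089467 190.7635239353988 ['fovy', 'cx', 'cy', 'pose']
[[ 0.0224 -0.9938  0.1088  0.481 ]
 [-0.9996 -0.0205  0.0188  0.1125]
 [-0.0164 -0.1092 -0.9939  1.3556]
 [ 0.      0.      0.      1.    ]]
{'t': 0.1, 'q': array([-1.0229,  0.3594,  0.0112, -0.0003, -1.2241, -0.2881]), 'qd': array([-0.0001, -0.0046,  0.0028,  0.0022, -0.0008,  0.0005]), 'joint_efforts': array([  0.0004, -58.4163,  29.375 ,   7.0156,   0.0101,  -0.    ]), 'eef_pos': array([ 0.1733, -0.652 ,  0.2477]), 'ee_rot': array([ 3.1401, -0.0002, -2.8819]), 'force': array([ 0.282 , -0.2201, -0.6626]), 'moment': array([ 0.049 , -0.0232,  0.009 ]), 'gripper_force': 0.0, 'width': 0.08766003111968444}
```

View pics/scene0.png

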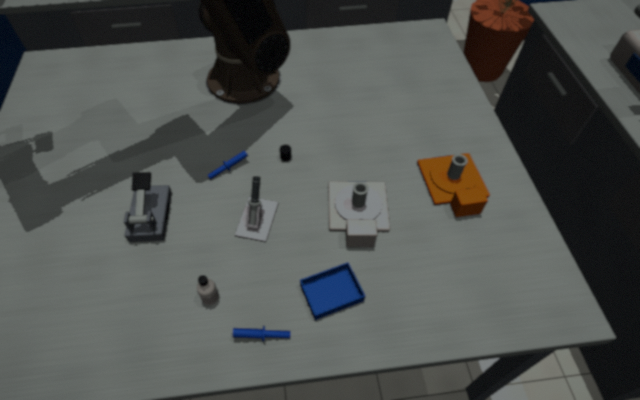

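View pics/top0.png

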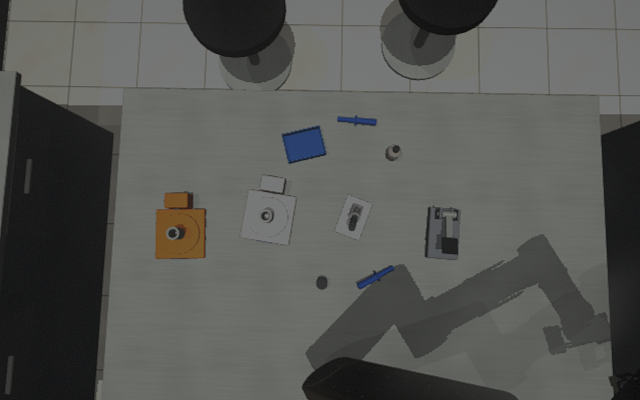

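The scene view shows the pin handle near (255,190), the cradle near (258,220), the white stage's cup at (360,195) and the switch at (148,210) with its black pad at (141,181). In the top view the pin is at (354,217), the cup at (266,215) and the pad at (450,245). I'll zoom in on these.

```bash
python3 - <<'E'
import cv2,numpy as np
rows=[]
for n,cs in(("scene",[(256,208),(358,208),(147,204)]),("top",[(353,217),(267,212),(444,232)])):
    im=cv2.imread(f"pics/{n}0.png"); r=[]
    for u,v in cs:
        h=33
        c=cv2.resize(im[v-h:v+h,u-h:u+h],(264,264),interpolation=cv2.INTER_CUBIC)
        c=cv2.convertScaleAbs(c,alpha=1.5)
        for k in range(0,66,10):
            cv2.putText(c,str(u-h+k),(k*4,8),0,.28,(0,255,255)); cv2.putText(c,str(v-h+k),(0,k*4+8),0,.28,(0,255,255))
            cv2.line(c,(k*4,0),(k*4,263),(0,255,255) if 0 else (90,160,90),1) if 0 else None
        r.append(c)
    rows.append(np.hstack(r))
cv2.imwrite("pics/crops.png",np.vstack(rows))
E
```

```text
(no output)
```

View pics/crops.png

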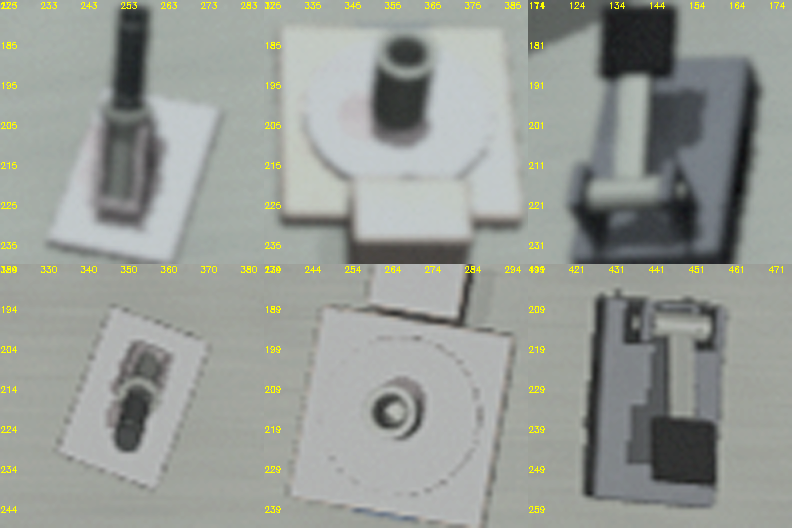

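The crops show the handle, the rim ellipse (scene about (359.4,189.1), top about (266.6,215.4)) and the pad (top about (449.5,245.4)) clearly. Next I measure them with masks.

```bash
cat > h.py <<'E'
import numpy as np,cv2
from station import arm
np.set_printoptions(precision=4,suppress=True)
def cam(n):
    m=arm.camera_model(n);f=200/np.tan(np.radians(m["fovy"]/2));return f,m["cx"],m["cy"],np.array(m["pose"])
def ray(n,p):
    f,cx,cy,T=cam(n);d=T[:3,:3]@np.array([(p[0]-cx)/f,(p[1]-cy)/f,1]);return T[:3,3],d/np.linalg.norm(d)
def proj(n,P):
    f,cx,cy,T=cam(n);c=T[:3,:3].T@(np.array(P)-T[:3,3]);return np.array([cx+f*c[0]/c[2],cy+f*c[1]/c[2]])
def tri(a,b):
    (o1,d1),(o2,d2)=ray("scene",a),ray("top",b)
    s,t=np.linalg.lstsq(np.c_[d1,-d2],o2-o1,rcond=None)[0];p,q=o1+s*d1,o2+t*d2
    return (p+q)/2,np.linalg.norm(p-q)
def plane(n,p,z):
    o,d=ray(n,p);return o+d*(z-o[2])/d[2]
def blob(n,im,box,thr,lo=0):
    u0,v0,u1,v1=box;g=cv2.cvtColor(im,6)[v0:v1,u0:u1];m=((g<thr)&(g>=lo)).astype(np.uint8)
    k,l,st,c=cv2.connectedComponentsWithStats(m);i=1+np.argmax(st[1:,4]);ys,xs=np.nonzero(l==i)
    P=np.c_[xs+u0,ys+v0].astype(float);return P
E
python3 - <<'E'
from h import *
I={n:cv2.imread(f"pics/{n}0.png") for n in("scene","top")}
g=cv2.cvtColor(I["scene"],6); print(g[172:206:2,246:266]); g=cv2.cvtColor(I["top"],6);print(g[204:234:2,343:365])
R={}
for n,b in(("scene",(246,172,266,204)),("top",(343,212,362,236))):
    P=blob(n,I[n],b,50);c=P.mean(0);w,V=np.linalg.eigh(np.cov(P.T));d=V[:,1];s=(P-c)@d;print("handle",n,len(P),c,d,s.min(),s.max(),P.min(0),P.max(0));R[n]=(c,d)
N=[]
for n,(c,d) in R.items():
    a=ray(n,c-d*8)[1];b=ray(n,c+d*8)[1];N.append(np.cross(a,b))
ax=np.cross(*N);ax/=np.linalg.norm(ax);ax*=np.sign(ax[2]);print("axis",ax,"lean",np.degrees(np.arccos(ax[2])),"yaw",np.degrees(np.arctan2(ax[1],ax[0])))
print("handle centre tri",tri(R["scene"][0],R["top"][0]))
print("rim",tri((359.4,189.1),(266.6,215.4)))
for n,b in(("scene",(125,168,160,195)),("top",(435,225,465,258))):
    P=blob(n,I[n],b,38);print("pad",n,len(P),P.mean(0),P.min(0),P.max(0),cv2.minAreaRect(P.astype(np.float32)));R[n]=P.mean(0)
print("pad",tri(R["scene"],R["top"]))
E
```

```text
[[111 111 111 111 110 111 111 111 111 111 111 110 111 112 111 110 110 111
  111 111]
 [112 113 112 112 111 112 112 111 110 111 109 110 110 111 111 112 111 112
  112 111]
 [115 113 113 112 111 108  98  83  73  69  70  72  78  85  97 107 112 112
  113 112]
 [112 112 112 112 109 100  79  50  34  34  36  33  38  48  75 101 109 112
  111 111]
 [113 113 112 112 109  96  74  51  38  38  37  35  36  48  78 104 111 112
  112 112]
 [112 113 112 111 109  92  66  41  39  41  40  38  37  52  79 102 110 112
  113 112]
 [113 113 112 111 108  90  61  37  30  30  28  27  31  50  80 101 111 111
  111 112]
 [113 112 112 112 107  89  58  34  28  28  27  26  35  59  88 106 113 113
  113 114]
 [113 112 112 112 105  85  55  32  29  29  24  26  37  66  93 107 112 113
  111 113]
 [113 112 112 110 100  77  49  30  26  27  25  27  41  74  99 108 111 111
  112 112]
 [111 110 110 107  96  75  46  28  27  25  26  26  45  73  99 108 108 110
  110 111]
 [110 111 110 106  93  66  41  29  27  26  23  28  46  76  99 108 111 111
  111 110]
 [111 110 110 106  92  62  37  29  27  26  26  31  52  80 103 111 112 112
  113 
[... 1773 characters left out ...]
2258] [-0.0778  0.997 ] -12.326274516767644 11.98995935787562 [252. 177.] [259. 201.]
handle top 67 [352.7015 221.8657] [-0.2876  0.9577] -6.2789238355829315 7.609880013338733 [349. 216.] [356. 229.]
axis [-0.4586  0.1856  0.869 ] lean 29.65560353940664 yaw 157.96350716738678
handle centre tri (array([0.5326, 0.019 , 0.0938]), np.float64(0.0006405674310652157))
rim (array([0.5472, 0.2689, 0.0703]), np.float64(0.0034793881058935387))
pad scene 281 [140.9644 180.7758] [133. 173.] [149. 190.] ((141.0, 181.5), (17.0, 16.0), 90.0)
pad top 232 [449.2241 245.4526] [442. 237.] [457. 253.] ((449.5, 245.0), (16.0, 15.0), 90.0)
pad (array([ 0.4723, -0.2533,  0.0955]), np.float64(0.0006550286165318809))
```

```bash
python3 - <<'E'
from h import *
def c(p,o,k): return ((p[0]-o[0]+.5)/4-.5+k[0],(p[1]-o[1]+.5)/4-.5+k[1])
S=lambda p,i:c(p,(264*i,0),[(223,175),(325,175),(114,171)][i])
T=lambda p,i:c(p,(264*i,264),[(320,184),(234,179),(411,199)][i])
# matching corners: scene right = +y, scene down=+x ; top left=+y, top up=+x
cr=[((220,108),(55,452)),((172,262),(108,305)),((45,240),(211,344))]
st=[((284,27),(487,527)),((501,29),(291,495)),((523,218),(318,304)),((281,218),(514,334))]
for i,L in((0,cr),(1,st)):
    for a,b in L:
        p,e=tri(S(a,i),T(b,i)); z=[.008,.014][i]
        print(p,e,"scene",plane("scene",S(a,i),z)[:2],"top",plane("top",T(b,i),z)[:2])
p0=(359.4,189.1);q0=(266.6,215.4)
print("rim planes",plane("scene",p0,.082),plane("top",q0,.082))
print("handle",plane("scene",(255.23,189.23),.1),plane("top",(352.7,221.87),.1))
print("pad", plane("scene",(141,180.8),.104),plane("top",(449.22,245.45),.104))
I=cv2.imread("pics/top0.png");g=cv2.cvtColor(I,6);print(g[205:226,256:278]);
g=cv2.cvtColor(cv2.imread("pics/scene0.png"),6);print(g[180:206,348:372])
E
```

```text
[0.5085 0.0697 0.0004] 0.0010390471807155668 scene [0.514  0.0692] top [0.5084 0.0705]
[0.6216 0.031  0.0033] 0.0012813000565369504 scene [0.6245 0.0306] top [0.6212 0.0319]
[ 0.5936 -0.0471 -0.0004] 0.0013873102376172138 scene [ 0.5989 -0.0454] top [ 0.5929 -0.0468]
[0.4645 0.2075 0.0065] 0.009287018753331598 scene [0.4706 0.211 ] top [0.4641 0.2024]
[0.4849 0.3537 0.0061] 0.001963209604191926 scene [0.4909 0.3522] top [0.4847 0.3513]
[0.631  0.3364 0.0057] 0.002725560408351523 scene [0.6359 0.3327] top [0.6304 0.3364]
[0.6114 0.1869 0.0051] 0.0011683610046046857 scene [0.6169 0.1864] top [0.6105 0.1859]
rim planes [0.5558 0.268  0.082 ] [0.5463 0.2658 0.082 ]
handle [0.5374 0.0197 0.1   ] [0.5324 0.0192 0.1   ]
pad [ 0.4796 -0.2503  0.104 ] [ 0.4723 -0.2505  0.104 ]
[[119 120 120 119 119 120 120 119 120 119 121 119 119 119 120 118 119 120
  121 118 118 120]
 [120 120 120 120 119 120 119 121 119 119 121 121 121 122 120 120 119 120
  120 118 121 118]
 [119 119 119 120 121 119 120 120 121 122 111  97  99  97 112 121 121 121
  120 121 120 120]
 [119 119 120 119 119 121 118 121 109  96 
[... 3559 characters left out ...]
26 119  98  63  39  33  35  36  35  37  38  36  34  36  35  43  71
  102 124 131 134 133 132]
 [124 122 115  92  61  38  33  32  35  36  36  37  37  37  36  36  48  77
  107 126 132 133 134 134]
 [125 123 116  92  59  38  35  33  35  35  36  37  37  34  35  36  50  82
  112 128 133 133 133 133]
 [125 123 117  97  63  38  32  36  34  36  37  35  35  35  35  38  55  88
  117 131 132 133 133 134]
 [125 124 119  99  65  41  35  33  34  36  34  37  37  35  38  38  58  91
  119 131 132 133 133 133]
 [126 126 121 103  72  46  37  35  35  37  38  36  37  36  37  42  60  92
  116 129 133 131 133 133]
 [127 128 123 107  79  54  43  38  36  36  36  36  37  37  42  49  63  86
  110 126 133 133 133 134]]
```

arm_command(series=[0,0,0,-0.45,0.27,0,1,0,0,0,-0.91,0.54,0,1,0,0,0,-0.91,0.54,0,1])

```text
t: 0.48
eef_pos: [0.2495, -0.5746, 0.2486]
ee_rot: [3.141, 0.0, -2.878]
force: [-0.2, -0.9, 0.9]
width: 0.0881
gripper_force: 0.0
```

arm_command(series=[0,0,0,-0.45,0.27,0,1,0,0,0,-0.91,0.54,0,1])

```text
t: 0.72
eef_pos: [0.3216, -0.5007, 0.2481]
ee_rot: [3.141, -0.0, -2.884]
force: [0.8, -0.1, -0.9]
width: 0.0876
gripper_force: 0.0
```

arm_command(series=[0,0,0,-0.45,0.27,0,1,0,0,0,-0.91,0.54,0,1])

```text
t: 0.98
eef_pos: [0.3962, -0.4248, 0.2484]
ee_rot: [3.141, -0.0, -2.882]
force: [1.2, -0.3, 0.4]
width: 0.0879
gripper_force: 0.0
```

arm_command(series=[0,0,0,-0.45,0.27,0,1,0,0,0,-0.91,0.54,0,1])

```text
t: 1.23
eef_pos: [0.4704, -0.3492, 0.2484]
ee_rot: [3.141, -0.0, -2.882]
force: [0.0, -0.6, -0.3]
width: 0.0873
gripper_force: 0.0
```

arm_command(series=[0,0,0,-0.12,0.47,0,1,0,0,0,-0.25,0.95,0,1])

```text
t: 1.48
eef_pos: [0.4695, -0.2508, 0.2479]
ee_rot: [3.141, -0.001, -2.882]
force: [0.4, 1.2, 0.4]
width: 0.0879
gripper_force: 0.0
```

arm_command(series=[0,0,0,-0.12,0.47,0,1,0,0,0,-0.25,0.95,0,1])

```text
t: 1.72
eef_pos: [0.4689, -0.1526, 0.2484]
ee_rot: [3.142, -0.0, -2.882]
force: [1.4, 0.7, 0.1]
width: 0.0874
gripper_force: 0.0
```

arm_command(series=[0,0,0,-0.12,0.47,0,1,0,0,0,-0.25,0.95,0,1])

```text
t: 1.98
eef_pos: [0.4687, -0.0543, 0.2486]
ee_rot: [-3.142, 0.0, -2.882]
force: [0.2, 0.6, -0.2]
width: 0.0876
gripper_force: 0.0
```

arm_command(series=[0,0,0,-0.12,0.47,0,1,0,0,0,-0.25,0.95,0,1,0,0,0,-0.25,0.95,0,1])

```text
t: 2.35
eef_pos: [0.4689, 0.0451, 0.2485]
ee_rot: [3.141, 0.0, -2.878]
force: [-0.0, 0.2, 0.4]
width: 0.0877
gripper_force: 0.0
```

```bash
cat >> h.py <<'E'
from scipy.spatial.transform import Rotation as Ro
def Rnow(s): return Ro.from_euler("xyz",s["ee_rot"]).as_matrix()
def go(pos,R):
    s=arm.get_state();A=Rnow(s);print("at",s["eef_pos"],s["ee_rot"],"q",s["q"],"t",s["t"],"F",s["force"])
    print("turn",Ro.from_matrix(A.T@R).as_rotvec()/(np.pi/2),"shift",A.T@(np.array(pos)-s["eef_pos"])/.1)
def tool(lean,az,yaz):
    l,a,b=np.radians([lean,az,yaz]);z=-np.array([np.sin(l)*np.cos(a),np.sin(l)*np.sin(a),np.cos(l)]);y=np.array([np.cos(b),np.sin(b),0]);return np.c_[np.cross(y,z),y,z]
AX=np.array([-.5255,.191,.829]);G=np.array([.5335,.0195,.1003])
E
python3 -c "
from h import *
go(G+.12*AX,tool(34,160,70))"
```

```text
at [0.4689 0.0451 0.2485] [ 3.1415  0.0001 -2.8783] q [ 0.5152  0.0166 -0.4193 -0.0001 -1.1348 -1.8226] t 2.35 F [-0.0287  0.1625  0.4147]
turn [ 0.1157 -0.3657  0.3782] shift [-0.008  -0.0302  0.4872]
```

arm_command(series=[0.02,-0.07,0.07,0,0,0.1,1,0.04,-0.14,0.15,0,-0.01,0.2,1,0.06,-0.21,0.22,0,-0.02,0.3,1,0.09,-0.29,0.3,0,-0.03,0.4,1,0.116,-0.366,0.378,-0.01,-0.03,0.487,1,0.116,-0.366,0.378,-0.01,-0.03,0.487,1,0.116,-0.366,0.378,-0.01,-0.03,0.487,1])

```text
t: 3.22
eef_pos: [0.4803, -0.0117, 0.237]
ee_rot: [3.121, 0.505, 2.841]
force: [-0.2, -0.4, -0.4]
width: 0.0881
gripper_force: 0.0
```

```bash
python3 - <<'E'
from h import *
go(G+.06*AX,tool(34,160,70))
s=arm.get_state();R=Rnow(s);P=s["eef_pos"]
tips=[P+R@np.array([0,y,.022]) for y in(-.05,0,.05)]+[P+R@[0,0,.1]]
out=[]
for n in("scene","top"):
    im=arm.grab_frame(n);cv2.imwrite(f"pics/{n}1.png",im);q=[proj(n,t) for t in tips];print(n,np.array(q))
    u,v=proj(n,P).astype(int);h=40;c=cv2.convertScaleAbs(cv2.resize(im[v-h:v+h,u-h:u+h],(400,400),interpolation=2),alpha=1.8)
    for t in q: cv2.circle(c,tuple(int(x) for x in (t-[u-h,v-h]+.5)*5),2,(0,0,255),-1)
    for k in range(0,80,10): cv2.putText(c,str(u-h+k),(k*5,8),0,.3,(0,255,255));cv2.putText(c,str(v-h+k),(0,k*5+8),0,.3,(0,255,255))
    out.append(c)
cv2.imwrite("pics/c1.png",np.hstack(out))
E
```

```text
at [ 0.4803 -0.0117  0.237 ] [3.1205 0.5051 2.8415] q [ 0.5664 -0.2314 -1.0163  0.7433 -0.5523 -3.0292] t 3.225 F [-0.2298 -0.4481 -0.4331]
turn [ 0.0297 -0.0565  0.026 ] shift [0.3502 0.4546 0.8102]
scene [[211.3514 139.5033]
 [233.1117 141.8185]
 [255.1392 144.1622]
 [233.6108 174.5408]]
top [[387.8773 242.7968]
 [369.1265 236.7359]
 [350.4266 230.6914]
 [369.9665 223.4314]]
```

View pics/c1.png

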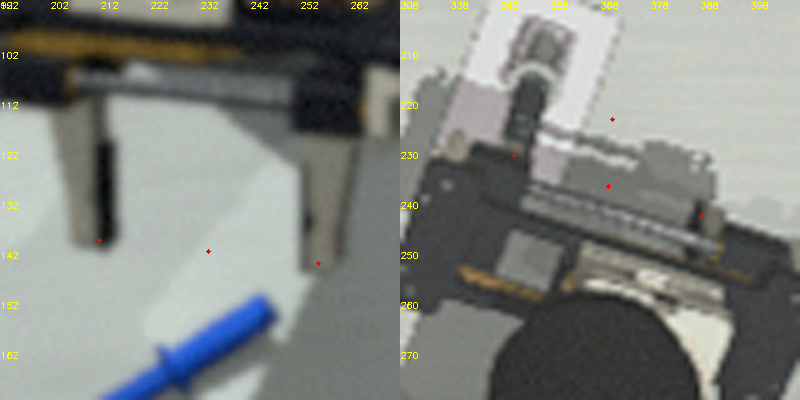

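The right finger tips sit about 1-2 px from their predicted places in both views, which the finger width explains. Joints 6 and 3 reached their limits, so I'll flip the yaw by half a turn and lean the tool less.

```bash
python3 - <<'E'
from h import *
R=tool(15,160,250); 
s=arm.get_state();A=Rnow(s);v=Ro.from_matrix(A.T@R).as_rotvec();print(v/(np.pi/2))
H=Ro.from_matrix(A)*Ro.from_rotvec(v/2)
H=H.as_matrix(); v2=Ro.from_matrix(H.T@R).as_rotvec()/(np.pi/2)
W=np.array([.49,.02,.24]);print("half",v/np.pi, "shift",A.T@(W-s["eef_pos"])/.1)
T=G-.085*R[:,2];print("second",v2,"shift",H.T@(T-W)/.1,"target",T)
E
```

```text
[-0.237   0.0382 -1.9535]
half [-0.1185  0.0191 -0.9768] shift [-0.0206  0.3224 -0.0255]
second [-0.1185  0.0191 -0.9768] shift [-0.0589  0.0231  0.6203] target [0.5128 0.027  0.1824]
```

arm_command(series=[-0.013,0.002,-0.11,0,0.1,0,1,-0.026,0.004,-0.22,0,0.2,0,1,-0.04,0.006,-0.33,-0.02,0.32,-0.02,1,-0.053,0.008,-0.44,-0.02,0.32,-0.02,1,-0.066,0.011,-0.55,-0.02,0.32,-0.02,1,-0.08,0.013,-0.66,-0.02,0.32,-0.02,1,-0.093,0.015,-0.77,-0.02,0.32,-0.02,1,-0.106,0.017,-0.88,-0.02,0.32,-0.02,1])

```text
t: 4.32
eef_pos: [0.4901, 0.0209, 0.2389]
ee_rot: [-2.778, 0.175, -1.982]
force: [0.9, -0.7, 0.0]
width: 0.0879
gripper_force: 0.0
```

arm_command(series=[-0.013,0.002,-0.11,0,0,0,1,-0.026,0.004,-0.22,0,0,0,1,-0.04,0.006,-0.33,0,0,0,1,-0.053,0.008,-0.44,0,0,0,1,-0.066,0.011,-0.55,0,0,0,1,-0.08,0.013,-0.66,0,0,0,1,-0.093,0.015,-0.77,0,0,0,1,-0.106,0.017,-0.88,0,0,0,1])

```text
t: 5.32
eef_pos: [0.4902, 0.0209, 0.2389]
ee_rot: [-3.029, -0.24, -0.654]
force: [-0.3, -1.0, -0.4]
width: 0.0879
gripper_force: 0.0
```

```bash
python3 - <<'E'
from h import *
R=tool(15,160,250);go(G-.085*R[:,2],R)
E
```

```text
at [0.4902 0.0209 0.2389] [-3.0288 -0.2397 -0.6543] q [ 0.5809 -0.0963 -0.681   0.258  -0.8146  0.1877] t 5.325 F [-0.2532 -0.9515 -0.3873]
turn [-0.0231  0.0034 -0.1887] shift [ 0.0041 -0.1196  0.5997]
```

arm_command(series=[-0.011,0.002,-0.1,0,-0.06,0.3,1,-0.023,0.003,-0.189,0,-0.12,0.6,1,-0.023,0.003,-0.189,0,-0.12,0.6,1,-0.023,0.003,-0.189,0,-0.12,0.6,1])

```text
t: 5.82
eef_pos: [0.5128, 0.0272, 0.1833]
ee_rot: [-3.138, -0.262, -0.357]
force: [0.6, -0.0, 0.1]
width: 0.0876
gripper_force: 0.0
```

```bash
python3 - <<'E'
from h import *
R=tool(15,160,250);go(G-.003*R[:,2],R)
s=arm.get_state();R=Rnow(s);P=s["eef_pos"];out=[]
for n in("scene","top"):
    im=arm.grab_frame(n);cv2.imwrite(f"pics/{n}2.png",im)
    q=[proj(n,P+R@np.array([0,y,.022])) for y in(-.054,.054)]+[proj(n,P+R@[0,0,z]) for z in(.03,.06,.09)]
    u,v=(255,170) if n=="scene" else (353,217);h=40;c=cv2.convertScaleAbs(cv2.resize(im[v-h:v+h,u-h:u+h],(400,400),interpolation=2),alpha=1.8)
    for t in q: cv2.circle(c,tuple(int(x) for x in (t-[u-h,v-h]+.5)*5),2,(0,0,255),-1)
    for k in range(0,80,10): cv2.putText(c,str(u-h+k),(k*5,8),0,.3,(0,255,255));cv2.putText(c,str(v-h+k),(0,k*5+8),0,.3,(0,255,255))
    out.append(c)
cv2.imwrite("pics/c2.png",np.hstack(out))
E
```

```text
at [0.5128 0.0272 0.1833] [-3.1378 -0.2621 -0.3574] q [ 0.571   0.0166 -0.7415  0.3334 -0.6778  0.3963] t 5.825 F [ 0.5627 -0.0416  0.0745]
turn [-0.001  -0.0002 -0.0051] shift [-0.0017  0.0026  0.8287]
```

View pics/c2.png

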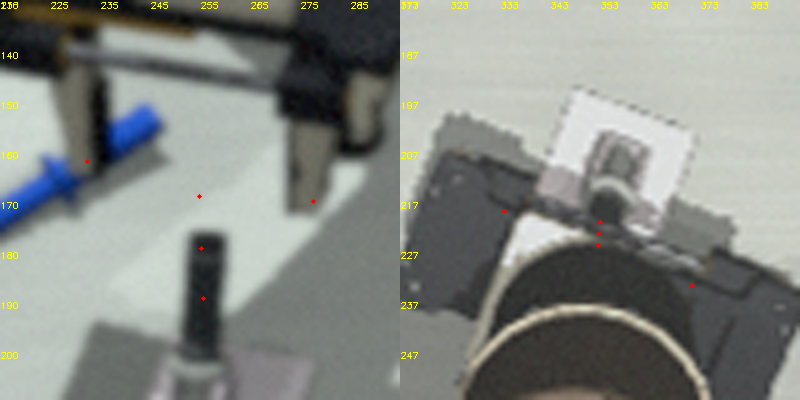

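The handle in scene at (255,176–200) lines up with the projected approach line (dots at (254,178) and (254.7,188)), so I descend and grip.

arm_command(series=[0,0,0,0,0,0.3,1,0,0,0,0,0,0.6,1,0,0,0,0,0,0.83,1,0,0,0,0,0,0.83,1])

```text
t: 6.42
eef_pos: [0.5325, 0.0189, 0.1025]
ee_rot: [-3.139, -0.262, -0.357]
force: [0.0, -0.7, 0.5]
width: 0.0878
gripper_force: 0.0
```

arm_command(series=[0,0,0,0,0,0,0,0,0,0,0,0,0,0,0,0,0,0,0,0,0,0,0,0,0,0,0,0,0,0,0,0,0,0,0,0,0,0,0,0,0,0,0,0,0,0,0,0,0], force=30)

```text
t: 7.3
eef_pos: [0.5331, 0.0198, 0.103]
ee_rot: [-3.138, -0.263, -0.356]
force: [-0.3, -0.9, -0.1]
width: 0.0232
gripper_force: 0.0
```

```bash
python3 - <<'E'
from h import *
s=arm.get_state();A=Rnow(s);print(s["eef_pos"],s["force"],s["moment"],s["width"],"axis in tool",A.T@AX)
E
```

```text
[0.5331 0.0198 0.103 ] [-0.2536 -0.9218 -0.1263] [ 0.2183  0.9712 -0.031 ] 0.023246261184385185 axis in tool [-0.3248  0.0004 -0.9457]
```

arm_command(series=[0,0,0,0,0,0,0,0,0,0,0,0,0,0,0,0,0,0,0,0,0])

```text
t: 7.68
eef_pos: [0.5331, 0.0197, 0.103]
ee_rot: [-3.138, -0.263, -0.356]
force: [-0.1, 0.1, -0.7]
width: 0.0196
gripper_force: 30.0
```

arm_command(series=[0,0,0,-0.03,0,-0.1,0,0,0,0,-0.1,0,-0.28,0,0,0,0,-0.16,0,-0.47,0])

```text
t: 8.05
eef_pos: [0.5063, 0.0292, 0.1449]
ee_rot: [-3.138, -0.262, -0.356]
force: [-0.1, -0.1, -1.4]
width: 0.0194
gripper_force: 30.0
```

arm_command(series=[0,0,0,-0.1,0,-0.28,0,0,0,0,-0.2,0,-0.57,0,0,0,0,-0.2,0,-0.57,0,0,0,0,-0.2,0,-0.57,0])

```text
t: 8.55
eef_pos: [0.4747, 0.041, 0.1939]
ee_rot: [-3.137, -0.262, -0.355]
force: [-1.6, 0.3, -2.0]
width: 0.0195
gripper_force: 30.0
```

```bash
python3 - <<'E'
from h import *
R=tool(-19,160,250)
s=arm.get_state();print(s["width"],s["gripper_force"])
C=np.array([.551,.268,0]);a=np.array([0,0,1.])
g=C+[0,0,.082+.092+.01]  # pin foot 10 mm above rim
go(g-.003*R[:,2],R)
E
```

```text
0.019494007024497693 29.999547600746155
at [0.4747 0.041  0.1939] [-3.1374 -0.2623 -0.3553] q [ 0.6604 -0.063  -0.7909  0.3345 -0.7269  0.3175] t 8.55 F [-1.5663  0.3368 -1.9753]
turn [-0.0027 -0.3781 -0.0032] shift [-0.081  -2.3938  0.0614]
```

```bash
python3 - <<'E'
from h import *
R=tool(-19,160,250);W=np.array([.475,.10,.27]);go(W,R)
T=np.array([.551,.268,.082+.092+.06])-.003*R[:,2];print((R.T@(T-W))/.1, T)
E
```

```text
at [0.4747 0.041  0.1939] [-3.1374 -0.2623 -0.3553] q [ 0.6604 -0.063  -0.7909  0.3345 -0.7269  0.3175] t 8.55 F [-1.5663  0.3368 -1.9753]
turn [-0.0027 -0.3781 -0.0032] shift [ 0.0015 -0.5578 -0.7853]
[ 0.2492 -1.8386  0.2649] [0.5519 0.2677 0.2368]
```

arm_command(series=[0,-0.03,0,0,-0.1,-0.4,0,0,-0.11,0,0,-0.25,-0.78,0,-0.001,-0.19,-0.001,0,-0.4,-0.785,0,-0.002,-0.28,-0.002,0,-0.558,-0.785,0,-0.003,-0.34,-0.003,0,-0.558,-0.785,0,-0.003,-0.378,-0.003,0,-0.558,-0.785,0,-0.003,-0.378,-0.003,0,-0.558,-0.785,0])

```text
t: 9.43
eef_pos: [0.476, 0.0993, 0.2677]
ee_rot: [3.138, 0.334, -0.354]
force: [0.7, -0.2, -2.1]
width: 0.0196
gripper_force: 30.0
```

arm_command(series=[0,0,0,0.04,-0.31,0,0,0,0,0,0.08,-0.62,0,0,0,0,0,0.12,-0.92,0,0])

```text
t: 9.8
eef_pos: [0.5176, 0.1833, 0.2657]
ee_rot: [3.14, 0.33, -0.351]
force: [-0.2, -0.1, -1.8]
width: 0.0199
gripper_force: 30.0
```

arm_command(series=[0,0,0,0.04,-0.31,0.1,0,0,0,0,0.08,-0.62,0.18,0,0,0,0,0.13,-0.92,0.26,0,0,0,0,0.13,-0.92,0.26,0,0,0,0,0.13,-0.92,0.26,0])

```text
t: 10.42
eef_pos: [0.5524, 0.2679, 0.2366]
ee_rot: [3.14, 0.331, -0.35]
force: [0.0, -0.9, -0.7]
width: 0.0193
gripper_force: 30.0
```

```bash
python3 - <<'E'
from h import *
R=tool(-19,160,250);T=np.array([.551,.268,.082+.092+.06])-.003*R[:,2];go(T,R)
s=arm.get_state();P=s["eef_pos"]+Rnow(s)[:,2]*.003;out=[]
for n in("scene","top"):
    im=arm.grab_frame(n);cv2.imwrite(f"pics/{n}3.png",im)
    q=[proj(n,P+[0,0,-z]) for z in(0,.035,.092)]
    u,v=(359,175) if n=="scene" else (267,205);h=40;c=cv2.convertScaleAbs(cv2.resize(im[v-h:v+h,u-h:u+h],(400,400),interpolation=2),alpha=1.8)
    for t in q: cv2.circle(c,tuple(int(x) for x in (t-[u-h,v-h]+.5)*5),2,(0,0,255),-1)
    for k in range(0,80,10): cv2.putText(c,str(u-h+k),(k*5,8),0,.3,(0,255,255));cv2.putText(c,str(v-h+k),(0,k*5+8),0,.3,(0,255,255))
    out.append(c);print(n,q)
cv2.imwrite("pics/c3.png",np.hstack(out))
E
```

```text
at [0.5524 0.2679 0.2366] [ 3.1395  0.3315 -0.3499] q [ 0.6005  0.416   0.1385 -0.2675 -1.4952  0.6682] t 10.425 F [ 0.0106 -0.9454 -0.7215]
turn [ 0.0011 -0.0001 -0.0005] shift [-0.0044  0.0037 -0.0007]
scene [array([365.3708, 144.611 ]), array([363.7958, 155.5043]), array([361.4182, 171.9494])]
top [array([258.6586, 210.1351]), array([260.4775, 211.012 ]), array([263.2171, 212.3327])]
```

View pics/c3.png

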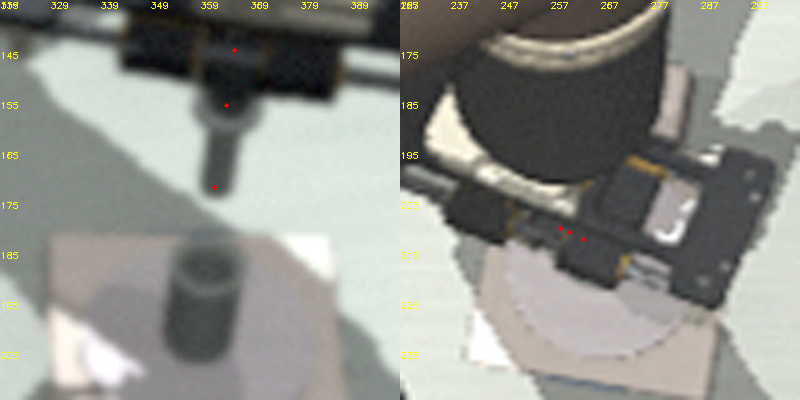

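```bash
python3 - <<'E'
from h import *
p=(360.0,187.6);q=(264.8,215.3)
print(tri(p,q),plane("scene",p,.082),plane("top",q,.082))
g=cv2.cvtColor(cv2.imread("pics/scene3.png"),6);print(g[163:196,350:374])
E
```

```text
(array([0.5468, 0.2718, 0.0756]), np.float64(6.1569517763385405e-06)) [0.5515 0.2703 0.082 ] [0.5465 0.271  0.082 ]
[[125 125 125 125 125 125 124 124 120 102  72  47  41  42  44  49  69  96
  115 123 125 125 125 123]
 [124 125 126 125 126 124 126 124 119 101  68  46  40  43  44  52  74 100
  120 125 125 126 126 125]
 [125 125 125 124 126 126 124 124 117  96  65  44  41  41  42  53  80 107
  121 125 127 125 127 126]
 [126 125 126 125 125 126 126 123 114  92  63  44  42  43  44  57  87 114
  124 127 128 125 127 128]
 [126 126 126 126 125 125 125 122 111  87  58  44  42  42  45  60  91 115
  125 127 126 126 125 126]
 [122 124 125 126 126 126 125 121 106  81  53  42  41  43  47  65  92 116
  124 126 126 126 125 127]
 [114 121 125 125 126 125 124 119 105  77  49  43  43  44  51  69  97 118
  125 126 127 127 126 127]
 [ 98 110 118 122 125 126 125 120 101  72  49  41  42  45  51  75 102 120
  126 126 125 127 126 127]
 [ 83  93 104 115 121 124 124 121 102  71  48  44  42  45  54  80 106 122
  126 126 126 126 127 126]
 [ 76  80  88 101 109 115 118 118 104  75  51  45  43  46  59  85 112 123
 
[... 1649 characters left out ...]
86  78  65  59  54  47  43  43  40  42  44  43  39  40  49  59  69
   76  86  88  89  90  89]
 [ 85  84  73  60  59  58  53  47  45  43  44  42  41  42  46  51  61  69
   79  85  88  90  88  89]
 [ 86  82  70  55  53  56  58  54  51  49  48  47  47  49  52  58  64  72
   83  86  87  89  90  89]
 [ 85  79  66  50  46  50  56  58  55  56  56  55  56  57  55  58  62  71
   83  89  87  90  90  89]
 [ 83  76  63  47  41  42  48  52  57  60  58  59  57  55  53  52  57  73
   84  87  91  90  89  89]
 [ 78  72  61  46  36  39  41  46  48  49  51  49  49  45  44  48  59  75
   85  89  90  90  90  89]
 [ 75  68  55  42  38  39  40  40  41  42  44  44  43  41  41  46  59  78
   87  90  90  89  90  90]]
```

arm_command(series=[0,0,0,0.08,-0.016,0.2,0,0,0,0,0.178,-0.016,0.468,0,0,0,0,0.178,-0.016,0.468,0])

```text
t: 10.9
eef_pos: [0.5535, 0.2675, 0.1858]
ee_rot: [3.138, 0.334, -0.352]
force: [-0.8, 0.2, -1.1]
width: 0.0191
gripper_force: 30.0
```

arm_command(series=[0,0,0,0.02,0,0.06,0,0,0,0,0.041,0,0.118,0,0,0,0,0.061,0,0.177,0,0,0,0,0.081,0,0.236,0,0,0,0,0.081,0,0.236,0])

```text
t: 11.52
eef_pos: [0.5554, 0.269, 0.1665]
ee_rot: [-3.139, 0.328, -0.347]
force: [-3.6, 1.0, 17.2]
width: 0.0194
gripper_force: 30.0
```

```bash
python3 - <<'E'
from h import *
s=arm.get_state();print(s["force"],s["moment"],s["eef_pos"])
im=arm.grab_frame("scene");cv2.imwrite("pics/scene4.png",im)
u,v,h=359,180,40;cv2.imwrite("pics/c4.png",cv2.convertScaleAbs(cv2.resize(im[v-h:v+h,u-h:u+h],(480,480),interpolation=2),alpha=2))
E
```

```text
[-3.5927  0.9695 17.2425] [0.2501 2.4652 0.0858] [0.5554 0.269  0.1665]
```

View pics/c4.png

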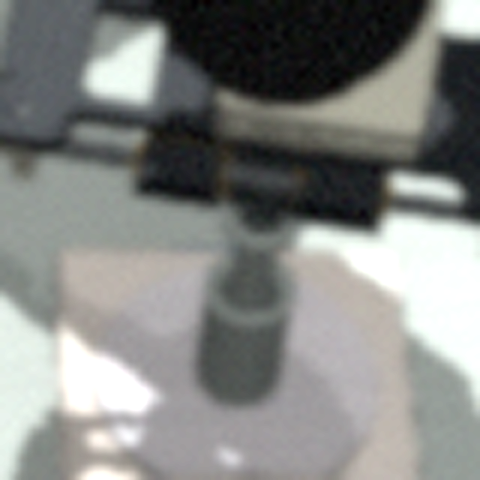

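Contact of 17 N with the foot about 10 mm deep, and the reaction pushes toward -x. The pin is too far +x, so I lift a little, shift -x and retry.

arm_command(series=[0,0,0,-0.026,0,-0.076,0,0,0,0,-0.06,0.003,-0.064,0,0,0,0,-0.06,0.003,-0.064,0])

```text
t: 11.95
eef_pos: [0.5509, 0.2696, 0.1702]
ee_rot: [3.141, 0.331, -0.35]
force: [-1.4, -0.1, -1.2]
width: 0.0196
gripper_force: 30.0
```

arm_command(series=[0,0,0,0.013,0,0.038,0,0,0,0,0.026,0,0.076,0,0,0,0,0.026,0,0.076,0,0,0,0,0.026,0,0.076,0])

```text
t: 12.45
eef_pos: [0.5512, 0.2695, 0.1621]
ee_rot: [3.14, 0.331, -0.35]
force: [0.1, 0.5, -1.9]
width: 0.0195
gripper_force: 30.0
```

arm_command(series=[0,0,0,0.013,0,0.038,0,0,0,0,0.026,0,0.076,0,0,0,0,0.026,0,0.076,0])

```text
t: 12.82
eef_pos: [0.5509, 0.2694, 0.1537]
ee_rot: [3.14, 0.332, -0.35]
force: [-0.1, -0.5, -1.1]
width: 0.0193
gripper_force: 30.0
```

arm_command(series=[0,0,0,0.013,0,0.038,0,0,0,0,0.026,0,0.076,0,0,0,0,0.026,0,0.076,0])

```text
t: 13.2
eef_pos: [0.5509, 0.2694, 0.1457]
ee_rot: [3.14, 0.332, -0.35]
force: [0.6, 0.2, -2.5]
width: 0.0197
gripper_force: 30.0
```

arm_command(series=[0,0,0,0.016,0,0.047,0,0,0,0,0.033,0,0.095,0,0,0,0,0.033,0,0.095,0])

```text
t: 13.58
eef_pos: [0.5508, 0.2694, 0.1355]
ee_rot: [3.14, 0.332, -0.35]
force: [-0.1, -0.4, -2.1]
width: 0.0191
gripper_force: 30.0
```

arm_command(series=[0,0,0,0.016,0,0.047,0,0,0,0,0.033,0,0.095,0,0,0,0,0.033,0,0.095,0])

```text
t: 13.95
eef_pos: [0.5509, 0.2694, 0.1255]
ee_rot: [3.14, 0.332, -0.35]
force: [-0.1, 0.0, -1.3]
width: 0.0191
gripper_force: 30.0
```

arm_command(series=[0,0,0,0.007,0,0.019,0,0,0,0,0.007,0,0.019,0])

```text
t: 14.2
eef_pos: [0.5512, 0.2695, 0.124]
ee_rot: [3.141, 0.331, -0.35]
force: [-0.4, 0.0, -0.8]
width: 0.0195
gripper_force: 30.0
```

arm_command(series=[0,0,0,0.005,0,0.014,0,0,0,0,0.005,0,0.014,0])

```text
t: 14.45
eef_pos: [0.5512, 0.2695, 0.1225]
ee_rot: [3.141, 0.331, -0.35]
force: [-0.4, 0.3, -1.5]
width: 0.0196
gripper_force: 30.0
```

arm_command(series=[0,0,0,0.005,0,0.014,0,0,0,0,0.005,0,0.014,0])

```text
t: 14.7
eef_pos: [0.5512, 0.2694, 0.121]
ee_rot: [3.141, 0.331, -0.35]
force: [0.4, -0.1, -0.4]
width: 0.0191
gripper_force: 30.0
```

arm_command(series=[0,0,0,0.005,0,0.014,0,0,0,0,0.005,0,0.014,0])

```text
t: 14.95
eef_pos: [0.5513, 0.2695, 0.1199]
ee_rot: [3.141, 0.331, -0.35]
force: [-0.6, 0.1, 0.7]
width: 0.0193
gripper_force: 30.0
```

arm_command(series=[0,0,0,0.005,0,0.014,0,0,0,0,0.005,0,0.014,0])

```text
t: 15.2
eef_pos: [0.5513, 0.2695, 0.1197]
ee_rot: [3.141, 0.331, -0.349]
force: [-3.3, -0.9, 8.7]
width: 0.0195
gripper_force: 30.0
```

arm_command(series=[0,0,0,0.005,0,0.014,0,0,0,0,0.005,0,0.014,0])

```text
t: 15.45
eef_pos: [0.5514, 0.2695, 0.1197]
ee_rot: [-3.141, 0.33, -0.348]
force: [-4.7, -0.6, 18.1]
width: 0.0194
gripper_force: 30.0
```

arm_command(series=[0,0,0,-0.008,0,-0.025,0,0,0,0,-0.008,0,-0.025,0.4,0,0,0,-0.008,0,-0.025,1,0,0,0,-0.008,0,-0.025,1,0,0,0,-0.008,0,-0.025,1,0,0,0,-0.008,0,-0.025,1])

```text
t: 16.2
eef_pos: [0.5513, 0.2694, 0.1192]
ee_rot: [3.141, 0.331, -0.35]
force: [-0.1, 0.6, 0.8]
width: 0.064
gripper_force: 0.0
```

arm_command(series=[0,0,0,0,0,-0.2,1,0,0,0,0,0,-0.5,1,0,0,0,0,0,-1,1,0,0,0,0,0,-1,1])

```text
t: 16.7
eef_pos: [0.5846, 0.2585, 0.218]
ee_rot: [-3.137, 0.325, -0.349]
force: [-0.2, 0.6, -1.2]
width: 0.0876
gripper_force: 0.0
```

```bash
python3 - <<'E'
from h import *
R=tool(0,160,250);go([.50,.1,.25],R)
out=[]
for n,(u,v) in(("scene",(359,180)),("top",(267,210))):
    im=arm.grab_frame(n);cv2.imwrite(f"pics/{n}5.png",im);h=40
    out.append(cv2.convertScaleAbs(cv2.resize(im[v-h:v+h,u-h:u+h],(400,400),interpolation=2),alpha=1.8))
cv2.imwrite("pics/c5.png",np.hstack(out))
E
```

```text
at [0.5846 0.2585 0.218 ] [-3.1371  0.3252 -0.3487] q [ 0.5645  0.4668  0.1747 -0.2596 -1.4814  0.7066] t 16.7 F [-0.2041  0.6175 -1.1687]
turn [-0.0028  0.2071 -0.0003] shift [-0.3426  1.778  -0.23  ]
```

View pics/c5.png

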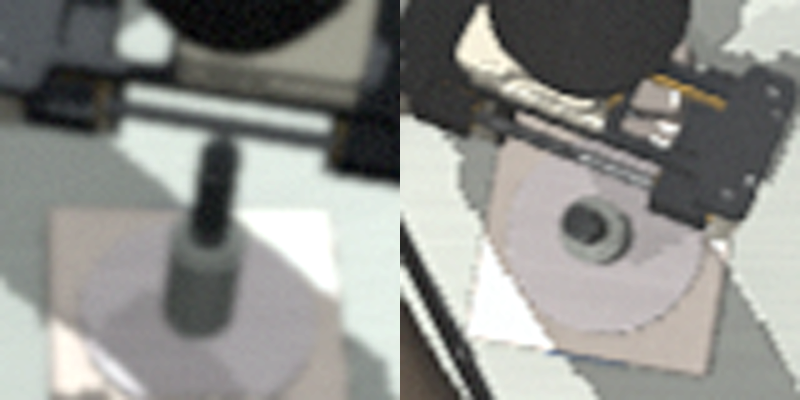

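The pin stands upright with its collar on the cup rim (scene crop (209,250)), released. Now the lever.

arm_command(series=[0,0.04,0,-0.05,0.25,-0.2,1,-0.001,0.1,0,-0.17,0.6,-0.23,0,-0.002,0.16,0,-0.25,0.98,-0.23,0,-0.003,0.207,0,-0.343,0.98,-0.23,0])

```text
t: 17.3
eef_pos: [0.5231, 0.1728, 0.2463]
ee_rot: [3.135, 0.004, -0.35]
force: [0.7, 1.0, -0.9]
width: 0.0634
gripper_force: 0.0
```

```bash
python3 - <<'E'
from h import *
go([.47,-.2505,.17],tool(0,160,250))
im=arm.grab_frame("top");cv2.imwrite("pics/top6.png",im)
g=cv2.cvtColor(im,6);print(g[230:260:2,436:464])
for z in(.104,):
  for p in((449.2,245.4),): print(plane("top",p,z))
# box direction: long edges of lever in top0 (bright arm) & box
g=cv2.cvtColor(cv2.imread("pics/top0.png"),6)
for v in(220,224,228,232): print(v,g[v,440:460])
for v in(212,225,240,252): print(v,g[v,422:434])
E
```

```text
at [0.5231 0.1728 0.2463] [ 3.1354  0.0043 -0.35  ] q [ 0.6744  0.1609 -0.2618 -0.0005 -1.1556  0.5467] t 17.3 F [ 0.7376  1.0208 -0.9024]
turn [ 0.0039  0.0028 -0.0006] shift [0.9563 4.1534 0.7848]
[[ 95  96  96  97  87  69  63  64  65  54  83 113 109 109 109 113 100  88
   93  93  94  94  88 101 118 116 116 116]
 [ 98  96  97  99  83  62  64  64  65  55  83 110 112 109 109 112 101  90
   92  92  94  94  89 102 119 118 117 117]
 [ 87  73  74  74  71  64  64  65  65  53  80 108 111 109 109 113 103  90
   93  92  93  93  90 104 119 117 118 118]
 [ 83  63  64  64  66  65  65  61  61  57  80 110 116 111 112 114  95  83
   95  94  94  94  84 100 119 117 117 116]
 [ 83  63  63  63  66  54  34  37  35  35  37  39  38  36  39  44  47  48
   49  52  59  79  95 108 118 116 117 117]
 [ 83  61  65  65  65  53  34  36  37  37  39  38  35  35  38  36  37  37
   38  36  35  44  84 115 119 119 119 118]
 [ 85  63  64  65  65  54  35  34  38  36  36  38  36  37  36  37  36  37
   38  35  36  46  75 106 118 117 118 119]
 [ 63  62  63  65  67  53  35  38  37  36  38  36  37  36  38  38  38  37
   36  3
[... 744 characters left out ...]
85  81  80  76  82  80  80  82  87  89  87  87  88  90  91  92  94
   93  93  89  95 111 120 118 118 117 117]]
[ 0.4725 -0.2504  0.104 ]
220 [ 89  90  78  58  57  47  80 104 102 100 101  98  81  56  48  54  52  59
  73  86]
224 [ 90  77  56  58  59  49  78 103 101 100 100 101  93  85  83  85  86  86
  81  90]
228 [ 89  76  57  60  57  47  78 103 102 100 101 103  95  85  85  86  84  85
  84  95]
232 [ 77  57  60  59  58  50  76 101 102  99 100 103  93  81  85  84  85  86
  82  93]
212 [107 108 107 108 110  85  34  36  63  83  87  90]
225 [108 107 107 110  85  30  30  62  86  90  88  89]
240 [107 109 109  79  31  32  62  86  91  89  89  89]
252 [107 110  91  48  32  55  80  90  87  89  90  90]
```

arm_command(series=[0,0,0,0.1,0.5,0,0,0,0,0,0.2,1,0,0])

```text
t: 17.6
eef_pos: [0.5082, 0.0735, 0.2462]
ee_rot: [3.135, 0.008, -0.347]
force: [1.9, -0.7, 1.0]
width: 0.0392
gripper_force: 0.0
```

arm_command(series=[0,0,0,0.1,0.5,0,0,0,0,0,0.25,1,0,0])

```text
t: 17.85
eef_pos: [0.4976, -0.0297, 0.2468]
ee_rot: [3.136, 0.007, -0.348]
force: [1.7, -0.3, 1.3]
width: 0.0193
gripper_force: 0.0
```

arm_command(series=[0,0,0,0.1,0.5,0,0,0,0,0,0.25,1,0,0])

```text
t: 18.1
eef_pos: [0.487, -0.1322, 0.2472]
ee_rot: [3.136, 0.008, -0.348]
force: [1.7, 0.0, -0.3]
width: 0.0017
gripper_force: 0.0
```

arm_command(series=[0,0,0,0.1,0.5,0.1,0,0,0,0,0.25,1,0.3,0,0,0,0,0.25,1,0.3,0,0,0,0,0.25,1,0.3,0])

```text
t: 18.6
eef_pos: [0.4767, -0.2335, 0.2176]
ee_rot: [3.136, 0.008, -0.35]
force: [0.2, 0.7, 0.3]
width: 0.0008
gripper_force: 0.0
```

```bash
python3 - <<'E'
from h import *
go([.47,-.2505,.150],tool(0,160,250));print(arm.get_state()["width"])
E
```

```text
at [ 0.4767 -0.2335  0.2176] [ 3.136   0.0077 -0.3499] q [-0.0833  0.1494 -0.3467  0.0038 -1.0836  1.3025] t 18.6 F [0.1926 0.6634 0.3004]
turn [ 0.0036  0.0049 -0.0005] shift [0.0006 0.1789 0.6774]
0.0007582682723117961
```

arm_command(series=[0.002,0.003,0,0,0.1,0.3,0,0.004,0.005,0,0,0.179,0.677,0,0.004,0.005,0,0,0.179,0.677,0,0.004,0.005,0,0,0.179,0.677,0])

```text
t: 19.1
eef_pos: [0.4717, -0.25, 0.1523]
ee_rot: [-3.141, -0.003, -0.347]
force: [-0.5, -0.2, -0.4]
width: 0.0001
gripper_force: 0.0
```

arm_command(series=[0,0,0,0,0,0.1,0,0,0,0,0,0,0.2,0,0,0,0,0,0,0.3,0,0,0,0,0,0,0.4,0,0,0,0,0,0,0.4,0])

```text
t: 19.73
eef_pos: [0.4699, -0.2507, 0.11]
ee_rot: [-3.141, -0.0, -0.349]
force: [-2.6, -0.5, 5.1]
width: 0.0004
gripper_force: 2.3
```

```bash
python3 - <<'E'
from h import *
go([.47,-.2505,.100],tool(0,160,250))
E
```

```text
at [ 0.4699 -0.2507  0.11  ] [-3.1413 -0.0001 -0.3492] q [-0.1218  0.2617 -0.4818 -0.0004 -0.827   1.3438] t 19.725 F [-2.5788 -0.546   5.0654]
turn [-0.0002 -0.0001 -0.0001] shift [-0.0001 -0.0018  0.0999]
```

arm_command(series=[0,0,0,0,0,0.04,0,0,0,0,0,0,0.08,0,0,0,0,0,0,0.1,0,0,0,0,0,0,0.1,0,0,0,0,0,0,0.1,0])

```text
t: 20.35
eef_pos: [0.4695, -0.2507, 0.1009]
ee_rot: [-3.141, 0.0, -0.349]
force: [-5.4, -0.4, 5.3]
width: 0.0005
gripper_force: 2.9
```

```bash
python3 - <<'E'
from h import *
go([.47,-.2505,.100],tool(0,160,250))
out=[]
for n,(u,v) in(("scene",(147,195)),("top",(445,235))):
    im=arm.grab_frame(n);cv2.imwrite(f"pics/{n}7.png",im);h=40
    out.append(cv2.convertScaleAbs(cv2.resize(im[v-h:v+h,u-h:u+h],(400,400),interpolation=2),alpha=1.8))
cv2.imwrite("pics/c7.png",np.hstack(out))
E
```

```text
at [ 0.4695 -0.2507  0.1009] [-3.1413  0.     -0.3493] q [-0.122   0.2731 -0.4922 -0.0004 -0.8054  1.3437] t 20.35 F [-5.3748 -0.4108  5.3124]
turn [-0.0002  0.     -0.0002] shift [ 0.0037 -0.0035  0.0085]
```

View pics/c7.png

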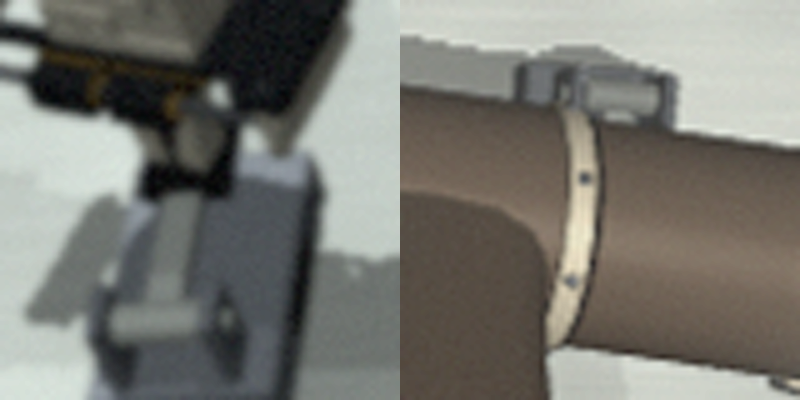

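arm_command(series=[0,0,0,0.015,0.005,0.005,0,0,0,0,0.03,0.01,0.009,0,0,0,0,0.03,0.01,0.009,0,0,0,0,0.03,0.01,0.009,0])

```text
t: 20.95
eef_pos: [0.4723, -0.2524, 0.1001]
ee_rot: [-3.141, -0.0, -0.349]
force: [-4.5, 2.0, 6.7]
width: 0.0003
gripper_force: 3.2
```

```bash
python3 - <<'E'
from h import *
F=[];P=[]
for i in range(14):
    im=arm.grab_frame("scene");s=arm.get_state();F.append(s["force"]);P.append(s["eef_pos"])
print(np.mean(F,0),np.std(F,0),np.mean(P,0),s["t"])
a=cv2.cvtColor(cv2.imread("pics/scene0.png"),6);b=cv2.cvtColor(im,6)
print(a[186:196,136:146].mean(1),b[188:200,136:150]) 
# predicted row of pad hinge-side top edge, level vs released, (hinge x,y)
for dx in(-.003,0,.003):
  hx=.468+.095+dx
  for th in(0,.2,.25,.3,.35):
    c,sn=np.cos(.3-th),np.sin(.3-th)
    print(dx,th,[proj("scene",[hx-(72*c-h*sn)/1e3,-.2505,.07+(72*sn+h*c)/1e3]).round(1) for h in(8,-4)])
E
```

```text
[-4.6439  2.0028  6.5343] [0.3889 0.4548 0.4016] [ 0.4723 -0.2524  0.1001] 21.65
[ 24.   22.6  26.5  50.3  80.2  97.2 102.1 103.1 101.5 100.2] [[44 35 32 26 20 23 31 43 48 47 45 39 25 16]
 [33 16 17 15 10 11 21 32 38 42 40 32 18 13]
 [21 10  9  6  9  4 11 16 22 24 25 21 12  7]
 [14  6 11  7  6  9  8 11 14 11 12 12  4  3]
 [13  5  5  6  9 12 14 12 15 15 14  9  4  6]
 [11  4 10 17 25 30 31 34 33 33 29 24  9 10]
 [19 16 16 28 41 50 52 51 53 50 45 32 23 21]
 [43 37 32 40 51 59 58 60 59 57 51 37 30 29]
 [66 55 47 50 57 59 61 61 62 59 51 43 39 41]
 [71 59 51 53 60 60 60 62 61 59 49 43 43 43]
 [67 54 50 54 61 63 62 62 63 57 48 41 44 45]
 [59 51 51 56 61 61 63 61 61 55 46 43 44 46]]
-0.003 0 [array([141. , 186.7]), array([142.6, 188.4])]
-0.003 0.2 [array([143. , 188.7]), array([144.5, 191.3])]
-0.003 0.25 [array([143.4, 189.4]), array([145. , 192.2])]
-0.003 0.3 [array([143.9, 190.1]), array([145.4, 193.1])]
-0.003 0.35 [array([144.4, 190.9]), array([145.8, 194. ])]
0 0 [array([140.9, 187.7]), array([142.5, 189.4])]
0 0.2 [array([142.8, 189.7]), array([144.4, 192.3])]
0 0.25 [array([143.3, 190.4]), array([144.9, 193.1])]
0 0.3 [array([143.8, 191.1]), array([145.3, 194.1])]
0 0.35 [array([144.3, 191.9]), array([145.7, 195. ])]
0.003 0 [array([140.8, 188.7]), array([142.4, 190.4])]
0.003 0.2 [array([142.7, 190.7]), array([144.3, 193.3])]
0.003 0.25 [array([143.2, 191.4]), array([144.7, 194.1])]
0.003 0.3 [array([143.7, 192.1]), array([145.2, 195. ])]
0.003 0.35 [array([144.2, 192.9]), array([145.6, 196. ])]
```

The lever reads level: the tip is at 78 mm, it takes about 6.5 N, and the edge shift agrees. Handing in.

```bash
python3 -c "
from station import arm
print(arm.job_done())"
```

```text
the job is handed in; nothing more can be done
None
```

The pin is upright and fully home in the holder cup and let go. The closed gripper is still holding the lever level (tip at 78 mm, about 6.5 N), and I handed the job in at about 22 s with no verdict returned.

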